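Dock a parts case under its lip and sprung bolt

TASK

The van is about to drive off: lock the small handled parts case into the dock screwed to the bench. Tilt the case and hook its rear tongue under the dock's fixed steel lip, then lower the front down without letting it drop, until the case lies flat and fully home and the sprung bolt has snapped out over the front edge of its lid. Leave the other things on the bench where they are.

Things in the scene. Friction and masses are not known exactly. Their poses are not given: they have to be found in the camera images.
- parts_case: loose closed case, about 0.5 kg: dark box with see-through lid over metal putter weights, handle on top, flat tongue at its rear. Box 160 x 116 x 50 mm high, spanning x -70 to +90, y +-58, z -25 to +25 mm. Origin: centre of the width, 25 mm above the underside, midway between the tongue's tip and the front face (90 mm each). x points from tongue to front, z up out of the lid.
- case_handle (a point): centre of the case's handle bar: 10 mm to +x and 55 mm above the case's origin, so 30 mm above the lid. The bar is 20 mm thick along the case's x, 20 mm high, and runs 100 mm along the case's y on two posts, 80 mm free between them. Axes as the case's.
- case_tongue (a point): middle of the lower edge of the tongue's tip: 90 mm to -x and 25 mm below the case's origin. The tongue is a plate 7 mm thick, 100 mm wide, flush with the underside, standing 20 mm out of the box's rear face. Axes as the case's.
- dock: fixed dock: grey base plate 246 x 150 x 8 mm. Origin: on the bench under the middle of the seat; x from lip end to bolt end, z up. Two low side guides 15 mm high (x -50 to +70) flare outwards from y +-62 mm at the plate. Bolt tower at +x: inner face at x +91 mm, 80 mm high above the plate, 66 mm wide.
- dock_seat (a point): middle of the seat, on top of the base plate, 8 mm above the dock's origin, axes as the dock's. A case that is home lies flat on the plate, its axes along the dock's, its origin 25 mm straight above this point (1 mm play each way along x). It does not go in flat: tilt it front up 25 to 35 degrees while the tongue goes under the lip.
- dock_lip (a point): middle of the lower edge of the steel lip: 81 mm to -x of the seat and 16 mm above the plate, axes as the dock's. The lip overhangs 10 mm towards +x from the back wall (inner face at x -91 mm, 22 mm high, 112 mm wide), is 4 mm thick, and its underside slopes down to 10 mm above the plate at the wall. Its mouth faces the bolt tower.
- dock_bolt (a joint): sprung bolt in the tower, in m: 0 = fully out over the seat (also when the dock is empty), up to 0.012 pushed back to +x. The case's front pushes it back 6 to 8 mm on the way down (spring about 10 N) and it snaps out over the lid when the front is fully down; this needs a firm push of about 10 N down on the front of the case.
- bolt_nose (a point): middle of the lower edge of the bolt's nose: when out, 83 mm to +x of the seat (8 mm inside the tower's face) and 52 mm above the plate, so 2 mm above the lid of a case that is home. The bolt is 34 mm wide, bevelled on top.
- driver: bystander: screwdriver 200 mm long lying on the bench
- cleaner: bystander: white bottle, 56 mm across, 150 mm high, standing
- tape: bystander: cardboard ring 90 mm across, 38 mm high, lying flat
- bin: bystander: yellow open bin 120 x 90 x 55 mm with weights in it

How it is judged:
By the outcome, as a careful person would: the job done as asked, in the order asked, and still so for the second after the job is handed in, with the robot touching nothing.
It also fails if it takes over 53 s, if anything falls off the work surface, if the arm or the gripper's body presses on something with over 40 N, if the wrist force passes 120 N, or if a joint passes its speed limit or range.

ROBOT

A 6-joint arm with a two-finger parallel gripper is mounted at the origin on the work surface. World frame = base frame: x ahead of the robot, y to its left, z up, the work surface at z = 0. Lengths are in m, angles in rad, forces in N, time in s.
With the tool pointing down it reaches from about 0.3 to 0.775 m from the base axis. Payload 14.6 kg.
Tool frame: the origin (TCP) lies midway between the tips of the shut fingers; the grasp point (between the pads) lies 19 mm behind it (ctrl.pinch_z is the distance from the TCP to the grasp point, in m); z points along the fingers, y is the line along which they close (so a half turn about z gives the same grasp; the last joint's range is limited). The gripper opens to 94 mm and grips with 3 to 60 N. Pads are 16 mm wide; open, the fingers measure 119 mm over their backs; the gripper's body (75 mm by 177 mm) begins 78 mm behind the grasp point.
Start: joints at [1.081, 0.3, 1.521, -0, 1.321, -0.067], TCP at [0.226, 0.502, 0.205] pointing down, gripper open.
Joint ranges: [-3.03, 3.03], [-0.79, 2.21], [0.23, 2.52], [-1.04, 4.18], [0, 3.07], [-2.55, 2.55]. Speed limits (rad/s): [2.22, 2.22, 2.57, 3.14, 3.14, 3.14].

INTERFACE

Orientations are given as [roll, pitch, yaw] about the fixed x, y, z axes, in that order (R = Rz(yaw) Ry(pitch) Rx(roll)).
In Python, from station import ctrl gives the robot as it stands.
- The arm moves only by the tool jog_arm, never from a script. Its argument "motion" is a list of rows, each a list of 7 numbers: the shift along the tool's x, y, z in m, then the turn, a rotation vector about the tool's x, y, z in rad, then the opening, from -1 (shut) to 1 (fully open). In form: [[tx, ty, tz, rx, ry, rz, gripper], ...]. A call has 1 to 5 rows; each row shifts and turns the commanded pose from where the row before left it, along the tool's axes as they then stand; what a row does not reach is not made up. A row lasts 1/10 s, in which the tool goes at most 50 mm and 8.59 degrees, less where a joint would pass 70% of its speed; a pose out of reach is approached as far as the arm can. A call is refused whole if a number of a shift passes 0.05 or a number of a turn 0.15, either way. A call with a gripper value outside its range is refused whole. The fingers move at their own pace and stop on an object; "squeeze" is the grip in N (left out, the last holds). Time passes only in rows, so rows that do not move let the fingers close. It gives the time, the measured TCP pose, the force, the opening and the grip force at its end, in the units of the state.
- ctrl.get_obs(): the state, without advancing time (a new reading comes with each control period).
- ctrl.camera(name): name is "scene" or "top" or "wrist"; returns the picture (420x560x3 uint8, red, green, blue); there is no depth.
- ctrl.camera_model(name): a dict with "intrinsics" (3x3 intrinsics, pixels), "rvec" (rotation vector, rad) and "tvec" (3), from world to camera coordinates, as OpenCV has them. Camera axes: x right, y down, z forward; pixel columns grow to the right and rows downward; lengths in m; the calibration is good to about 2 mm. A picture is of the moment at which its call begins: read the wrist's pose just before it. camera_model takes no time and is no camera call; for the wrist camera it gives the pose at the moment of the call.
- ctrl.hand_in(): hands the job in; it is judged then, once.
The state is a dict: "time_s": time; "qpos": joint angles; "joint_vel": joint speeds; "tau": joint torques, N m; "ee_pos": TCP position; "eef_rot": TCP orientation; "force": force on the tool from outside, world axes, zero at the start; "moment": the same for the moment, N m; "grip_width": finger opening in m; "grip_force": force on a finger pad.
Only numpy, scipy, OpenCV 4.12 (cv2) and the standard library are available. Lean on these libraries where they do the work, as an engineer would, in place of code of your own. Each camera call takes 0.05 s, during which the arm holds its last target. There are 200 camera calls.

## Working session

There is one attempt and no reset: what is moved stays moved. The work goes in short steps, Python scripts to look and compute and a tool call to move; the robot and the scene stay as the last step left them, time stands still between calls to the robot, and variables do not carry over. Pictures are saved under pics/ and viewed, at most 13 in all, crops included, and the job is handed in when it is done.

Besides the shell and the picture viewer there is one more tool, called after ">>>" as name(argument=value, ...) on one line, values as JSON. jog_arm: Moves the arm, as the interface text tells. Its arguments: {"type":"object","properties":{"motion":{"type":"array"},"squeeze":{"type":"number"}},"required":["motion"]}

```bash
mkdir -p pics; cat > h.py <<'E'
import numpy as np, cv2
from station import ctrl
from scipy.spatial.transform import Rotation as R
def cam(n):
    m=ctrl.camera_model(n); return np.array(m["intrinsics"],float),R.from_rotvec(np.ravel(m["rvec"])).as_matrix(),np.ravel(m["tvec"])
def ray(M,uv,z):
    K,r,t=M; c=-r.T@t; d=r.T@np.linalg.inv(K)@np.array([uv[0],uv[1],1.]); return c+d*(z-c[2])/d[2]
def proj(M,P):
    K,r,t=M; p=K@(r@np.asarray(P,float)+t); return p[:2]/p[2]
def shot(n,name):
    M=cam(n); im=ctrl.camera(n); cv2.imwrite(f"pics/{name}.png",im[:,:,::-1]); return M,im
E
python3 - <<'E'
from h import *
for n in("top","scene"):
    M,im=shot(n,n+"0"); print(n,-M[1].T@M[2])
a=cv2.imread("pics/top0.png")
cv2.imwrite("pics/top0b.png",cv2.resize(a,(800,600),interpolation=cv2.INTER_CUBIC))
print(ctrl.get_obs())
E
```

```text
top [ 0.38293129 -0.02501284  1.37233968]
scene [ 1.39801513 -0.10117343  1.1131136 ]
{'time_s': 0.1, 'qpos': array([ 1.08139876e+00,  3.00411952e-01,  1.52152821e+00,  3.93990602e-06,
        1.32071048e+00, -6.66145330e-02]), 'joint_vel': array([ 0.00040501, -0.0017408 , -0.00334774,  0.00025528, -0.00078982,
       -0.00140747]), 'tau': array([-1.16041218e-03, -5.32639503e+01, -3.53289735e+01,  7.08821020e-02,
        2.34361592e-02, -5.37513790e-05]), 'ee_pos': array([0.22555967, 0.50135405, 0.20494114]), 'eef_rot': array([-3.14053727e+00, -7.42330068e-05,  2.71880860e+00]), 'force': array([-0.65619451, -1.00036536, -0.02544927]), 'moment': array([ 0.01088609, -0.01757192,  0.04203365]), 'grip_force': 0.0, 'grip_width': 0.09399764647680639}
```

View pics/top0b.png

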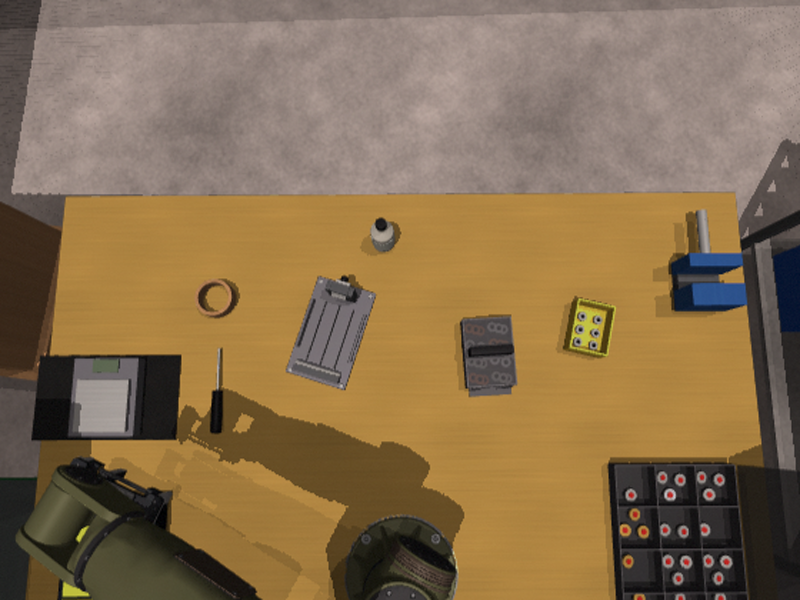

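View pics/scene0.png

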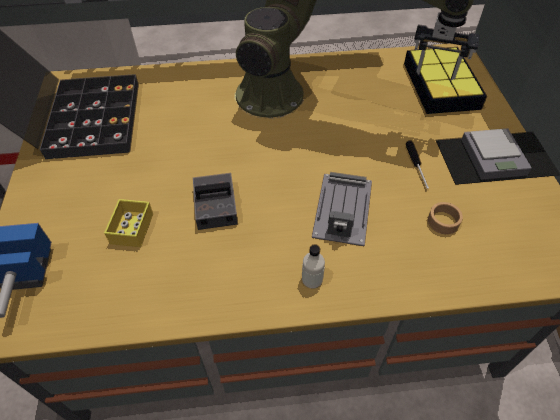

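The top view (800x600) shows the dock centred near (331,333), its lip end near (318,372) and its tower near (341,290). The case is near (488,355), with the tongue at (490,391) and the handle bar at (490,350). The cleaner stands close behind the tower, at (383,235).

```bash
python3 - <<'E'
from h import *
M=cam("top"); a=cv2.imread("pics/top0.png"); hsv=cv2.cvtColor(a,cv2.COLOR_BGR2HSV)
m=(hsv[...,1]<90).astype(np.uint8)*255
def blob(mask,x0,y0,x1,y1):
    k=np.zeros_like(mask);k[y0:y1,x0:x1]=mask[y0:y1,x0:x1]
    c=max(cv2.findContours(k,cv2.RETR_EXTERNAL,cv2.CHAIN_APPROX_NONE)[0],key=cv2.contourArea); return c[:,0].astype(float)
def rect(c,z):
    P=np.array([ray(M,p,z)[:2] for p in c]); r=cv2.minAreaRect((P*1000).astype(np.float32)); return np.round(r[0],1),np.round(r[1],1),round(r[2],1),P
c=blob(m,190,186,275,280); print("dock",rect(c,.008)[:3])
print(cv2.boundingRect(c.astype(np.int32)))
c=blob(m,315,210,370,285); print("case z.05",rect(c,.05)[:3],cv2.boundingRect(c.astype(np.int32)))
d=(hsv[...,2]<45).astype(np.uint8)*255
c=blob(d,322,236,364,254); print("handle z.09",rect(c,.09)[:3],cv2.boundingRect(c.astype(np.int32)))
# corners read by eye in 800x600 picture
for nm,uv,z in[("plate",(319,277),.008),("plate",(376,292),.008),("plate",(343,389),.008),("plate",(287,371),.008),("lid",(461,318),.05),("lid",(511,316),.05),("lid",(516,387),.05),("lid",(464,391),.05),("bar",(469,353),.09),("bar",(513,349),.09)]:
    print(nm,ray(M,np.array(uv)*.7,z).round(4))
cv2.imwrite("pics/mask.png",np.hstack([m[180:300,180:390],d[180:300,180:390]]))
t=a[180:300,185:385]; cv2.imwrite("pics/crop1.png",cv2.resize(t,(800,480),interpolation=cv2.INTER_CUBIC))
E
```

```text
dock (array([557. , 163.1]), array([149. , 258.9]), 72.4)
(200, 194, 63, 79)
case z.05 (array([ 487.1, -207.4]), array([179.4, 119.4]), 3.3) (323, 221, 39, 57)
handle z.09 (array([ 496.2, -205. ]), array([ 22.3, 100.9]), 3.3) (327, 241, 32, 9)
plate [0.6845 0.1968 0.008 ]
plate [0.6464 0.0567 0.008 ]
plate [0.4124 0.1338 0.008 ]
plate [0.4555 0.2681 0.008 ]
lid [ 0.5752 -0.1457  0.05  ]
lid [ 0.5794 -0.2632  0.05  ]
lid [ 0.4142 -0.2691  0.05  ]
lid [ 0.4057 -0.1493  0.05  ]
bar [ 0.4896 -0.1585  0.09  ]
bar [ 0.4982 -0.258   0.09  ]
```

View pics/crop1.png

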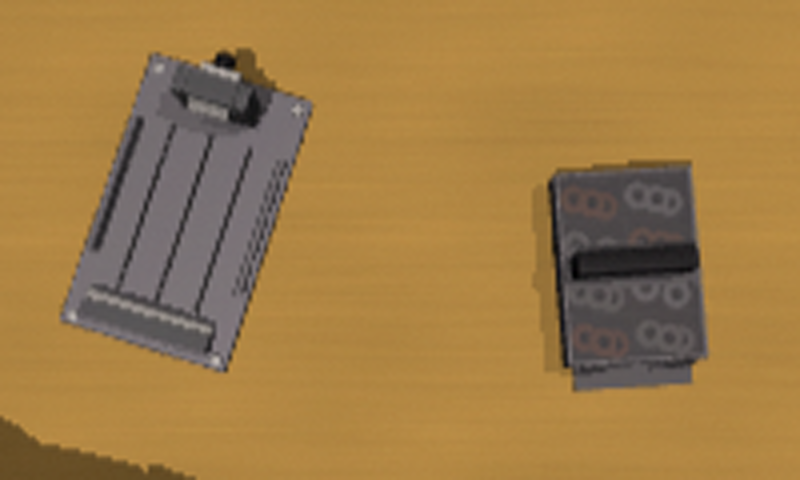

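Rough values: the case handle bar is at (0.496,-0.205) with yaw 3.3°, and the plate size and 100 mm bar match what was given. The dock plate centre is near (0.55,0.164) with yaw -17.6°. I'll go above the dock first for one close look on the way.

```bash
cat >> h.py <<'E'
def tool(psi,tilt=0):
    # tool y along heading psi (deg), z down; tilt = front up (deg)
    A=R.from_euler("z",psi,degrees=True)*R.from_euler("y",-tilt,degrees=True)
    B=np.array([[0,1,0],[1,0,0],[0,0,-1.]])  # columns tool x,y,z in case axes
    return A*R.from_matrix(B)
def rows(P,Rt,n,g,P0=None,R0=None):
    o=ctrl.get_obs(); p=np.array(o["ee_pos"]) if P0 is None else P0; r=R.from_euler("xyz",o["eef_rot"]) if R0 is None else R0
    w=(r.inv()*Rt).as_rotvec(); d=(np.array(P)-p)/n; out=[]
    for i in range(n):
        s=r.inv().apply(d); out.append([round(float(v),4) for v in s]+[round(float(v),3) for v in w/n]+[g]); r=r*R.from_rotvec(w/n)
    for i in range(0,n,5): print(out[i:i+5])
E
python3 - <<'E'
from h import *
rows([.49,.18,.30],tool(-17.6),10,1)
E
```

```text
[[-0.0373, -0.0185, -0.0095, -0.0, 0.0, 0.146, 1], [-0.0396, -0.0129, -0.0095, -0.0, 0.0, 0.146, 1], [-0.041, -0.007, -0.0095, -0.0, 0.0, 0.146, 1], [-0.0416, -0.001, -0.0095, -0.0, 0.0, 0.146, 1], [-0.0413, 0.0051, -0.0095, -0.0, 0.0, 0.146, 1]]
[[-0.0401, 0.011, -0.0095, -0.0, 0.0, 0.146, 1], [-0.0381, 0.0167, -0.0095, -0.0, 0.0, 0.146, 1], [-0.0353, 0.0221, -0.0095, -0.0, 0.0, 0.146, 1], [-0.0317, 0.027, -0.0095, -0.0, 0.0, 0.146, 1], [-0.0275, 0.0313, -0.0095, -0.0, 0.0, 0.146, 1]]
```

>>> jog_arm(motion=[[-0.037,-0.0185,-0.0095,0,0,0.146,1],[-0.04,-0.013,-0.0095,0,0,0.146,1],[-0.041,-0.007,-0.0095,0,0,0.146,1],[-0.0415,-0.001,-0.0095,0,0,0.146,1],[-0.041,0.005,-0.0095,0,0,0.146,1]])

```text
time_s: 0.6
ee_pos: [0.358, 0.3392, 0.2531]
eef_rot: [-3.141, 0.0, 1.983]
force: [0.6, 0.7, -1.2]
grip_width: 0.0937
grip_force: 0.0
```

>>> jog_arm(motion=[[-0.04,0.011,-0.0095,0,0,0.146,1],[-0.038,0.017,-0.0095,0,0,0.146,1],[-0.035,0.022,-0.0095,0,0,0.146,1],[-0.032,0.027,-0.0095,0,0,0.146,1],[-0.0275,0.031,-0.0095,0,0,0.146,1]])

```text
time_s: 1.1
ee_pos: [0.4895, 0.1783, 0.3006]
eef_rot: [-3.141, 0.0, 1.253]
force: [0.2, 0.6, 0.4]
grip_width: 0.0938
grip_force: 0.0
```

>>> jog_arm(motion=[[0,0,0,0,0,0,1],[0,0,0,0,0,0,1],[0,0,0,0,0,0,1]])

```text
time_s: 1.4
ee_pos: [0.4882, 0.1805, 0.3]
eef_rot: [-3.141, 0.0, 1.261]
force: [-1.0, 0.2, 0.2]
grip_width: 0.0942
grip_force: 0.0
```

```bash
python3 - <<'E'
from h import *
M,im=shot("wrist","w1"); np.savez("w1.npz",K=M[0],r=M[1],t=M[2]); o=ctrl.get_obs(); print(o["ee_pos"],o["eef_rot"],-M[1].T@M[2],o["qpos"])
E
```

```text
[0.48813292 0.18075071 0.30012365] [-3.14094823e+00  2.25608330e-04  1.26121041e+00] [0.51416692 0.26026749 0.4787709 ] [2.84172551e-01 1.78235986e-01 1.45314773e+00 1.73857483e-04
 1.51086928e+00 5.93748070e-01]
```

View pics/w1.png

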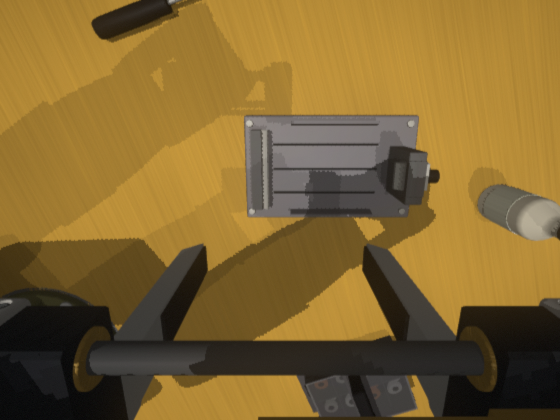

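The wrist view shows the dock level in the image. The plate corners are at (246,116), (418,116), (408,217) and (247,217). The lip bar is at x 261-271, y 129-209, and the bolt nose is near (400,177).

```bash
python3 - <<'E'
from h import *
d=np.load("w1.npz"); M=(d["K"],d["r"],d["t"]); a=cv2.imread("pics/w1.png")
for nm,uv,z in[("LL",(246.5,115.5),.008),("LR",(418.5,115.5),.008),("RR",(407,217),.008),("RL",(247,217),.008),("lipT",(271,129),.028),("lipB",(271,209),.028),("noseT",(394,163),.068),("noseB",(394,190),.068),("wallT",(261,129),.028),("wallB",(261,209),.028)]:
    print(nm,ray(M,uv,z).round(4))
g=cv2.cvtColor(a,cv2.COLOR_BGR2GRAY)
print(g[169,240:300].tolist()); print(g[177,380:440].tolist())
c=a[100:230,235:445]; cv2.imwrite("pics/w1c.png",cv2.resize(c,None,fx=3.8,fy=3.8,interpolation=cv2.INTER_CUBIC))
E
```

```text
LL [0.4628 0.2746 0.008 ]
LR [0.6909 0.2016 0.008 ]
RR [0.6456 0.0604 0.008 ]
RL [0.4136 0.1346 0.008 ]
lipT [0.4906 0.2474 0.028 ]
lipB [0.455  0.1408 0.028 ]
noseT [0.6277 0.1615 0.068 ]
noseB [0.6202 0.1272 0.068 ]
wallT [0.4777 0.2516 0.028 ]
wallB [0.4412 0.1452 0.028 ]
[141, 141, 139, 139, 136, 117, 108, 118, 119, 119, 111, 97, 92, 91, 91, 92, 90, 91, 91, 90, 89, 71, 91, 141, 148, 145, 140, 110, 88, 70, 68, 69, 75, 84, 71, 69, 69, 68, 69, 68, 68, 68, 67, 68, 68, 67, 67, 68, 68, 67, 68, 68, 72, 62, 68, 69, 73, 72, 69, 69]
[48, 48, 46, 47, 46, 46, 42, 35, 32, 33, 35, 32, 36, 52, 65, 81, 83, 84, 81, 80, 73, 69, 63, 60, 55, 43, 37, 44, 59, 60, 61, 61, 64, 81, 83, 83, 81, 64, 66, 80, 82, 82, 82, 67, 65, 76, 107, 106, 83, 44, 40, 39, 43, 40, 39, 40, 40, 43, 46, 79]
```

View pics/w1c.png

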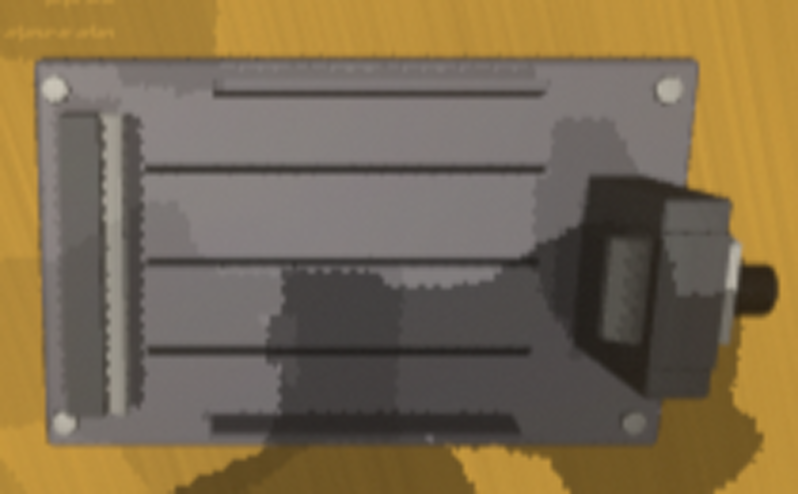

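```bash
python3 - <<'E'
from h import *
d=np.load("w1.npz"); M=(d["K"],d["r"],d["t"])
q=lambda uv,z:ray(M,uv,z)[:2]
C={k:q(v,z) for k,v,z in[("LL",(245,115.5),.008),("LR",(418.4,115.5),.008),("RR",(408,217),.008),("RL",(247.6,217),.008),("lip",(268.3,169),.028),("wall",(261.3,169),.028),("noseT",(394,163),.06),("noseB",(392,189),.06),("towerface_base",(387.5,177),.008),("lipT",(268,129.5),.028),("lipB",(268.5,209),.028)]}
psi=-17.9; u=np.array([np.cos(np.radians(psi)),np.sin(np.radians(psi))]); v=np.array([-u[1],u[0]])
O=np.array([.55,.164])
for k,p in C.items(): print(k,((p-O)@u*1000).round(1),((p-O)@v*1000).round(1))
E
```

```text
LL -119.1 78.4
LR 122.3 79.1
RR 124.3 -69.2
RL -119.8 -69.9
lip -86.5 6.9
wall -96.2 6.9
noseT 77.4 20.4
noseB 78.1 -13.9
towerface_base 87.4 -7.7
lipT -86.3 60.5
lipB -86.9 -51.3
```

The dock origin is at about (0.546,0.170) with heading -17.9°. The lip, wall and nose readings agree to within 1 mm. Next I'll go above the case.

```bash
python3 - <<'E'
from h import *
rows([.496,-.205,.25],tool(3.3),10,1)
E
```

```text
[[-0.0365, 0.0125, 0.005, -0.0, 0.0, -0.037, 1], [-0.0369, 0.0112, 0.005, -0.0, 0.0, -0.037, 1], [-0.0373, 0.0098, 0.005, -0.0, 0.0, -0.037, 1], [-0.0377, 0.0084, 0.005, -0.0, 0.0, -0.037, 1], [-0.0379, 0.007, 0.005, -0.0, 0.0, -0.037, 1]]
[[-0.0382, 0.0056, 0.005, -0.0, 0.0, -0.037, 1], [-0.0384, 0.0042, 0.005, -0.0, 0.0, -0.037, 1], [-0.0385, 0.0028, 0.005, -0.0, 0.0, -0.037, 1], [-0.0386, 0.0014, 0.005, -0.0, 0.0, -0.037, 1], [-0.0386, -0.0, 0.005, -0.0, 0.0, -0.037, 1]]
```

>>> jog_arm(motion=[[-0.0365,0.0125,0.005,0,0,-0.037,1],[-0.037,0.011,0.005,0,0,-0.037,1],[-0.037,0.01,0.005,0,0,-0.037,1],[-0.038,0.0085,0.005,0,0,-0.037,1],[-0.038,0.007,0.005,0,0,-0.037,1]])

```text
time_s: 1.95
ee_pos: [0.492, -0.0135, 0.2753]
eef_rot: [3.142, -0.0, 1.448]
force: [0.9, 0.5, 0.2]
grip_width: 0.0939
grip_force: 0.0
```

>>> jog_arm(motion=[[-0.038,0.0055,0.005,0,0,-0.037,1],[-0.0385,0.004,0.005,0,0,-0.037,1],[-0.0385,0.003,0.005,0,0,-0.037,1],[-0.0385,0.0015,0.005,0,0,-0.037,1],[-0.0385,0,0.005,0,0,-0.037,1]])

```text
time_s: 2.45
ee_pos: [0.4963, -0.2062, 0.2502]
eef_rot: [3.142, -0.0, 1.633]
force: [0.9, 0.6, 0.0]
grip_width: 0.0939
grip_force: 0.0
```

>>> jog_arm(motion=[[0,0,0,0,0,0,1],[0,0,0,0,0,0,1],[0,0,0,0,0,0,1]])

```text
time_s: 2.75
ee_pos: [0.4965, -0.2045, 0.2506]
eef_rot: [3.141, -0.0, 1.63]
force: [-1.4, 0.9, 0.1]
grip_width: 0.0938
grip_force: 0.0
```

```bash
python3 - <<'E'
from h import *
M,im=shot("wrist","w2"); np.savez("w2.npz",K=M[0],r=M[1],t=M[2]); o=ctrl.get_obs(); print(o["ee_pos"],o["eef_rot"],proj(M,[.496,-.205,.09]))
E
```

```text
[ 0.49655881 -0.20447285  0.25074845] [3.14121885e+00 7.85622937e-05 1.63055428e+00] [283.45378165 195.59666399]
```

View pics/w2.png

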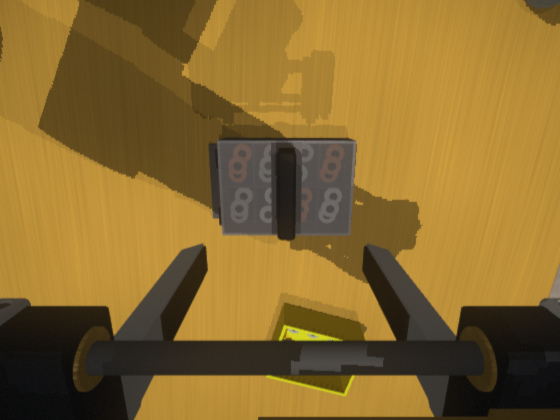

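The wrist view shows the lid corners at (218,140), (356,140), (350,236) and (222,236). The bar runs from (287,148) to (287,240), between the open fingers.

```bash
python3 - <<'E'
from h import *
d=np.load("w2.npz"); M=(d["K"],d["r"],d["t"])
q=lambda uv,z:ray(M,uv,z)[:2]
for k,uv,z in[("a",(218,140.5),.05),("b",(356,140.5),.05),("c",(350.5,236),.05),("d",(222,236),.05),("bar1",(287,148),.09),("bar2",(287.3,240),.09)]: print(k,q(uv,z).round(4))
cen=np.mean([q(uv,.05) for uv in[(218,140.5),(356,140.5),(350.5,236),(222,236)]],0); print(cen)
rows([.500,-.205,.10],tool(3.6),5,1)
E
```

```text
a [ 0.4177 -0.1545]
b [ 0.5757 -0.145 ]
c [ 0.5831 -0.2617]
d [ 0.4229 -0.2713]
bar1 [ 0.4967 -0.1543]
bar2 [ 0.5033 -0.2559]
[ 0.49985807 -0.20814277]
[[-0.0001, 0.0007, 0.0301, 0.0, 0.0, -0.001, 1], [-0.0001, 0.0007, 0.0301, 0.0, 0.0, -0.001, 1], [-0.0001, 0.0007, 0.0301, 0.0, 0.0, -0.001, 1], [-0.0001, 0.0007, 0.0301, 0.0, 0.0, -0.001, 1], [-0.0001, 0.0007, 0.0301, 0.0, 0.0, -0.001, 1]]
```

>>> jog_arm(motion=[[-0.001,0.0015,0.04,0,0,0,1],[-0.001,0.002,0.04,0,0,0,1],[0,0,0.04,0,0,0,1],[0,0,0.04,0,0,0,1],[0,0,0.02,0,0,0,1]])

```text
time_s: 3.3
ee_pos: [0.499, -0.2059, 0.0676]
eef_rot: [-3.139, -0.002, 1.63]
force: [1.0, 0.5, 0.5]
grip_width: 0.0942
grip_force: 0.0
```

>>> jog_arm(motion=[[0,0,0.009,0,0,0,1],[0,0,0,0,0,0,0],[0,0,0,0,0,0,-0.3],[0,0,0,0,0,0,-1],[0,0,0,0,0,0,-1]], squeeze=50)

```text
time_s: 3.8
ee_pos: [0.5004, -0.2078, 0.0625]
eef_rot: [3.14, 0.001, 1.629]
force: [-0.1, -0.2, 0.0]
grip_width: 0.0654
grip_force: 0.0
```

>>> jog_arm(motion=[[0,0,0,0,0,0,-1],[0,0,0,0,0,0,-1],[0,0,0,0,0,0,-1],[0,0,0,0,0,0,-1],[0,0,0,0,0,0,-1]])

```text
time_s: 4.3
ee_pos: [0.4999, -0.2077, 0.0614]
eef_rot: [-3.141, -0.0, 1.629]
force: [0.4, -0.2, -0.3]
grip_width: 0.0252
grip_force: 0.0
```

>>> jog_arm(motion=[[0,0,0,0,0,0,-1],[0,0,0,0,0,0,-1],[0,0,0,0,0,0,-1],[0,0,0,0,0,0,-1],[0,0,0,0,0,0,-1]])

```text
time_s: 4.8
ee_pos: [0.4997, -0.2077, 0.0614]
eef_rot: [-3.141, -0.0, 1.629]
force: [-3.2, -0.8, 1.7]
grip_width: 0.0198
grip_force: 50.0
```

>>> jog_arm(motion=[[0,0,-0.01,0,0,0,-1],[0,0,-0.03,0,0,0,-1],[0,0,-0.04,0,0,0,-1],[0,0,-0.04,0,0,0,-1],[0,0,-0.03,0,0,0,-1]])

```text
time_s: 5.3
ee_pos: [0.5001, -0.2076, 0.2144]
eef_rot: [3.14, 0.001, 1.629]
force: [1.2, -0.3, -4.7]
grip_width: 0.0194
grip_force: 50.0
```

```bash
python3 - <<'E'
from h import *
o=ctrl.get_obs(); print(o["ee_pos"],o["eef_rot"],o["force"],o["moment"],o["grip_width"],o["grip_force"])
D=np.array([.5464,.1699]); psi=-17.9
def tcp(tx,tz,th):
    # tongue tip lower edge at dock (tx, tz above plate), tilt th -> TCP world
    t=np.radians(th); c=lambda x,z:np.array([x*np.cos(t)-z*np.sin(t),x*np.sin(t)+z*np.cos(t)])
    p=np.array([tx,tz])+c(100,80-19)   # TCP: handle centre minus 19 mm toward lid
    a=np.radians(psi); return np.array([D[0]+p[0]/1000*np.cos(a),D[1]+p[0]/1000*np.sin(a),.008+p[1]/1000])
print(tcp(-60,60,30),tcp(-90,0,0))
rows(tcp(-60,60,30),tool(psi,30),12,-1)
E
```

```text
[ 0.50011647 -0.207587    0.21435491] [3.13964678e+00 8.23421148e-04 1.62890588e+00] [ 1.16512755 -0.34017104 -4.67231068] [-5.04062444e-02  5.12724531e-06  2.21564295e-02] 0.01937368307740019 49.99786913394928
[0.5426912  0.17109791 0.17082755] [0.55591594 0.16682643 0.069     ]
[[0.0313, 0.0054, 0.0036, -0.043, -0.008, 0.03, -1], [0.0315, 0.0043, 0.0036, -0.043, -0.008, 0.03, -1], [0.0316, 0.0032, 0.0035, -0.043, -0.008, 0.03, -1], [0.0317, 0.0021, 0.0033, -0.043, -0.008, 0.03, -1], [0.0318, 0.001, 0.0031, -0.043, -0.008, 0.03, -1]]
[[0.0318, -0.0001, 0.0029, -0.043, -0.008, 0.03, -1], [0.0318, -0.0012, 0.0026, -0.043, -0.008, 0.03, -1], [0.0318, -0.0023, 0.0023, -0.043, -0.008, 0.03, -1], [0.0317, -0.0033, 0.0019, -0.043, -0.008, 0.03, -1], [0.0316, -0.0043, 0.0015, -0.043, -0.008, 0.03, -1]]
[[0.0315, -0.0054, 0.001, -0.043, -0.008, 0.03, -1], [0.0313, -0.0063, 0.0005, -0.043, -0.008, 0.03, -1]]
```

>>> jog_arm(motion=[[0.0315,0.0055,0.0036,-0.043,-0.008,0.03,-1],[0.0315,0.0045,0.0036,-0.043,-0.008,0.03,-1],[0.0315,0.003,0.0035,-0.043,-0.008,0.03,-1],[0.0315,0.002,0.0033,-0.043,-0.008,0.03,-1],[0.032,0.001,0.003,-0.043,-0.008,0.03,-1]])

```text
time_s: 5.8
ee_pos: [0.5174, -0.0484, 0.1936]
eef_rot: [2.923, 0.023, 1.474]
force: [1.2, -0.2, -5.3]
grip_width: 0.0198
grip_force: 50.0
```

>>> jog_arm(motion=[[0.032,0,0.003,-0.043,-0.008,0.03,-1],[0.032,-0.001,0.0025,-0.043,-0.008,0.03,-1],[0.032,-0.0025,0.002,-0.043,-0.008,0.03,-1],[0.0315,-0.0035,0.002,-0.043,-0.008,0.03,-1],[0.0315,-0.0045,0.0015,-0.043,-0.008,0.03,-1]])

```text
time_s: 6.3
ee_pos: [0.5346, 0.1097, 0.1757]
eef_rot: [2.705, 0.012, 1.32]
force: [0.8, -0.3, -4.9]
grip_width: 0.0192
grip_force: 50.0
```

>>> jog_arm(motion=[[0.0315,-0.0055,0.001,-0.043,-0.008,0.03,-1],[0.0315,-0.006,0.0005,-0.043,-0.008,0.03,-1],[0,0,0,0,0,0,-1],[0,0,0,0,0,0,-1],[0,0,0,0,0,0,-1]])

```text
time_s: 6.8
ee_pos: [0.5421, 0.171, 0.1686]
eef_rot: [2.62, 0.0, 1.26]
force: [-0.2, -1.1, -5.3]
grip_width: 0.0195
grip_force: 50.0
```

```bash
python3 - <<'E'
from h import *
M,im=shot("wrist","w3"); np.savez("w3.npz",K=M[0],r=M[1],t=M[2]); o=ctrl.get_obs(); print(o["ee_pos"],o["eef_rot"],o["force"],o["moment"],o["qpos"])
M2,im2=shot("scene","s3")
r=R.from_euler("xyz",o["eef_rot"]).as_matrix(); print(r.round(3)); print(tool(-17.9,30).as_matrix().round(3))
c=im2[130:270,260:420,::-1]; c=cv2.resize(c,(685,600),interpolation=cv2.INTER_CUBIC); cv2.imwrite("pics/s3c.png",c)
E
```

```text
[0.54218789 0.17071439 0.16868984] [ 2.62000355e+00 -6.54910389e-05  1.25932834e+00] [-0.4209046  -0.56534105 -5.84502886] [ 0.16071446  0.92970618 -0.01938546] [ 0.39468577  0.19011269  1.83834418 -0.48714903  0.7623393   1.00260516]
[[ 0.306  0.825  0.474]
 [ 0.952 -0.266 -0.153]
 [ 0.     0.498 -0.867]]
[[ 0.307  0.824  0.476]
 [ 0.952 -0.266 -0.154]
 [ 0.     0.5   -0.866]]
```

View pics/w3.png

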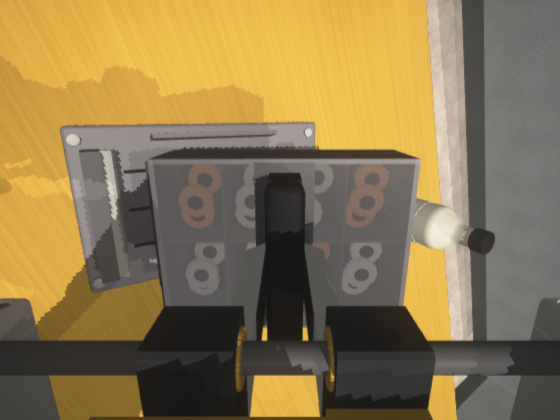

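The wrist view shows the case held square in the hand, with lid rear/left corner at (149,158) and front/left corner at (418,158). The lip bar behind it runs from (103,150) to (125,280).

```bash
python3 - <<'E'
from h import *
d=np.load("w3.npz"); M=(d["K"],d["r"],d["t"]); a=cv2.imread("pics/w3.png")
p=np.array([.54219,.17071,.16869]); r=R.from_euler("xyz",[2.62,0,1.25933]).as_matrix()
B=np.array([[0,1,0],[1,0,0],[0,0,-1.]]); C=r@B   # case axes in world
h=p-r[:,2]*.019 # handle centre
o=h-C@np.array([.010,0,.055])
for x in(-.07,.09):
    for dy in(0,.003): print("lid",x,dy,proj(M,o+C@np.array([x,.058+dy,.025])).round(1))
D=np.array([.5464,.1699,0]); A=R.from_euler("z",-17.9,degrees=True).as_matrix()
for n,q in[("plate LL",(-.123,.075,.008)),("plateLR",(.123,.075,.008)),("plateRL",(-.123,-.075,.008)),("lip+",(-.081,.056,.028)),("lip-",(-.081,-.056,.028)),("wall+",(-.091,.056,.028))]: print(n,proj(M,D+A@np.array(q)).round(1))
cv2.imwrite("pics/w3c.png",cv2.resize(a[115:305,50:240],(760,600),interpolation=cv2.INTER_CUBIC))
E
```

```text
lid -0.07 0 [147.7 160.5]
lid -0.07 0.003 [147.1 155.3]
lid 0.09 0 [422.  160.7]
lid 0.09 0.003 [422.6 155.5]
plate LL [ 48.  125.3]
plateLR [311.5 122.1]
plateRL [ 82.  296.8]
lip+ [114.  149.8]
lip- [132.4 276. ]
wall+ [ 99.7 150.4]
```

View pics/w3c.png

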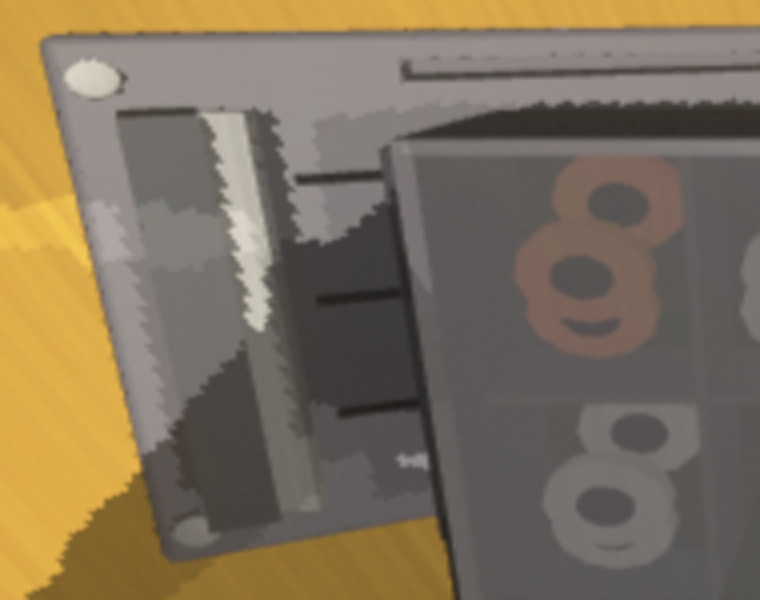

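The lip corners fall within 1-2 px of prediction and the case is centred across the dock to about 1 mm. I'll shift the dock x by -1.2 mm and approach the mouth.

```bash
cat >> h.py <<'E'
D=np.array([.5453,.1703]); psi=-17.9
def tcp(tx,tz,th):
    t=np.radians(th); c=lambda x,z:np.array([x*np.cos(t)-z*np.sin(t),x*np.sin(t)+z*np.cos(t)])
    p=np.array([tx,tz])+c(100,61); a=np.radians(psi)
    return np.array([D[0]+p[0]/1000*np.cos(a),D[1]+p[0]/1000*np.sin(a),.008+p[1]/1000])
def where():
    o=ctrl.get_obs(); r=R.from_euler("xyz",o["eef_rot"]).as_matrix(); z=r[:,2]; y=r[:,1]
    tip=o["ee_pos"]-y*.1+z*.061; a=np.radians(psi); d=tip[:2]-D; u=np.array([np.cos(a),np.sin(a)])
    F=np.array(o["force"])
    print("tip x %.1f y %.1f h %.1f tilt %.1f yaw %.2f"%(d@u*1e3,d@[-u[1],u[0]]*1e3,(tip[2]-.008)*1e3,np.degrees(np.arcsin(y[2])),np.degrees(np.arctan2(y[1],y[0]))),
      "F u %.1f v %.1f z %.1f"%(F[:2]@u,F[:2]@[-u[1],u[0]],F[2]),"t",o["time_s"],"grip",round(o["grip_width"],4))
E
python3 - <<'E'
from h import *
where()
P=tcp(-70,12,27); rows(P,tool(psi,27),5,-1)
rows(tcp(-70,3,27),tool(psi,27),2,-1,P,tool(psi,27))
E
```

```text
tip x -59.3 y -0.6 h 58.0 tilt 29.9 yaw -17.86 F u -0.1 v 0.0 z -5.7 t 6.9 grip 0.0196
[[0.0001, -0.0059, 0.0079, 0.01, -0.0, 0.0, -1], [0.0001, -0.0058, 0.008, 0.01, -0.0, 0.0, -1], [0.0001, -0.0057, 0.0081, 0.01, -0.0, 0.0, -1], [0.0001, -0.0056, 0.0081, 0.01, -0.0, 0.0, -1], [0.0001, -0.0055, 0.0082, 0.01, -0.0, 0.0, -1]]
[[0.0, -0.002, 0.004, 0.0, 0.0, 0.0, -1], [0.0, -0.002, 0.004, 0.0, 0.0, 0.0, -1]]
```

>>> jog_arm(motion=[[0,-0.006,0.008,0.01,0,0,-1],[0,-0.006,0.008,0.01,0,0,-1],[0,-0.0055,0.008,0.01,0,0,-1],[0,-0.0055,0.008,0.01,0,0,-1],[0,-0.0055,0.008,0.01,0,0,-1]])

```text
time_s: 7.4
ee_pos: [0.5365, 0.1733, 0.1186]
eef_rot: [2.671, 0.0, 1.26]
force: [0.1, 0.4, -4.7]
grip_width: 0.0196
grip_force: 50.0
```

>>> jog_arm(motion=[[0,-0.002,0.004,0,0,0,-1],[0,-0.002,0.003,0,0,0,-1],[0,0,0,0,0,0,-1],[0,0,0,0,0,0,-1],[0,0,0,0,0,0,-1]])

```text
time_s: 7.9
ee_pos: [0.5365, 0.1736, 0.112]
eef_rot: [2.669, -0.001, 1.261]
force: [-0.3, -0.3, -4.9]
grip_width: 0.0196
grip_force: 50.0
```

```bash
python3 - <<'E'
from h import *
where()
rows(tcp(-85,2,27),tool(psi,27),5,-1)
E
```

```text
tip x -70.6 y 0.3 h 4.2 tilt 27.1 yaw -17.79 F u -0.2 v -0.4 z -4.9 t 7.9 grip 0.0196
[[-0.0001, -0.0027, -0.0009, 0.0, -0.0, 0.0, -1], [-0.0001, -0.0027, -0.0009, 0.0, -0.0, 0.0, -1], [-0.0001, -0.0027, -0.0009, 0.0, -0.0, 0.0, -1], [-0.0001, -0.0027, -0.0009, 0.0, -0.0, 0.0, -1], [-0.0001, -0.0027, -0.0009, 0.0, -0.0, 0.0, -1]]
```

>>> jog_arm(motion=[[0,-0.0027,-0.0009,0,0,0,-1],[0,-0.0027,-0.0009,0,0,0,-1],[0,-0.0027,-0.0009,0,0,0,-1],[0,0,0,0,0,0,-1],[0,0,0,0,0,0,-1]])

```text
time_s: 8.4
ee_pos: [0.5283, 0.1761, 0.1105]
eef_rot: [2.669, -0.0, 1.261]
force: [0.4, -0.7, -5.5]
grip_width: 0.0193
grip_force: 50.0
```

>>> jog_arm(motion=[[0,-0.0027,-0.0009,0,0,0,-1],[0,-0.0027,-0.0009,0,0,0,-1],[0,0,0,0,0,0,-1],[0,0,0,0,0,0,-1]])

```text
time_s: 8.8
ee_pos: [0.5229, 0.1778, 0.1095]
eef_rot: [2.67, -0.0, 1.261]
force: [-0.4, -0.1, -5.2]
grip_width: 0.019
grip_force: 50.0
```

```bash
python3 - <<'E'
from h import *
where()
M,im=shot("wrist","w4"); c=cv2.resize(im[100:320,40:300,::-1],(709,600),interpolation=cv2.INTER_CUBIC); cv2.imwrite("pics/w4c.png",c)
E
```

```text
tip x -84.9 y 0.2 h 1.7 tilt 27.0 yaw -17.78 F u -0.4 v -0.2 z -5.2 t 8.8 grip 0.019
```

View pics/w4c.png

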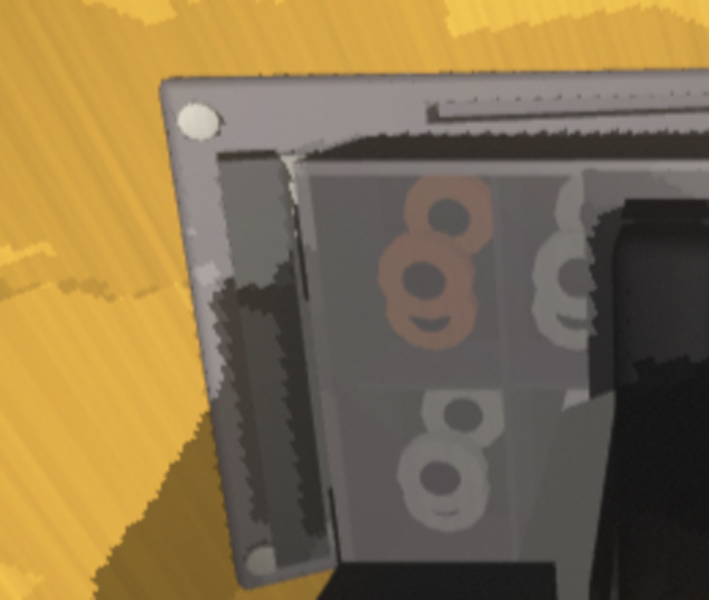

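The lid's rear edge now overhangs the lip from (300,160) to (335,560), and there is no contact force. The tongue is in the mouth, so I'll feel for the wall and the plate.

>>> jog_arm(motion=[[0,-0.0015,0.0003,0,0,0,-1],[0,-0.0015,0.0003,0,0,0,-1],[0,-0.0005,0.001,0,0,0,-1],[0,0,0,0,0,0,-1],[0,0,0,0,0,0,-1]])

```text
time_s: 9.35
ee_pos: [0.5215, 0.1787, 0.1076]
eef_rot: [2.668, -0.001, 1.261]
force: [1.9, -1.0, 5.9]
grip_width: 0.0195
grip_force: 50.0
```

```bash
python3 - <<'E'
from h import *
where()
P=tcp(-88.5,0,18)
rows(P,tool(psi,18),5,-1)
rows(tcp(-89.5,0,8),tool(psi,8),5,-1,P,tool(psi,18))
E
```

```text
tip x -86.4 y 0.7 h -0.3 tilt 27.2 yaw -17.81 F u 2.1 v -0.3 z 5.9 t 9.35 grip 0.0195
[[-0.0002, 0.0013, 0.0031, 0.032, -0.0, 0.0, -1], [-0.0002, 0.0014, 0.003, 0.032, -0.0, 0.0, -1], [-0.0002, 0.0015, 0.003, 0.032, -0.0, 0.0, -1], [-0.0001, 0.0016, 0.0029, 0.032, -0.0, 0.0, -1], [-0.0001, 0.0017, 0.0029, 0.032, -0.0, 0.0, -1]]
[[-0.0, 0.0016, 0.0036, 0.035, 0.0, 0.0, -1], [-0.0, 0.0017, 0.0035, 0.035, 0.0, 0.0, -1], [-0.0, 0.0019, 0.0035, 0.035, 0.0, 0.0, -1], [-0.0, 0.002, 0.0034, 0.035, 0.0, 0.0, -1], [-0.0, 0.0021, 0.0033, 0.035, 0.0, 0.0, -1]]
```

>>> jog_arm(motion=[[0,0.0014,0.0027,0.032,0,0,-1],[0,0.0014,0.0028,0.032,0,0,-1],[0,0.0015,0.0028,0.032,0,0,-1],[0,0.0016,0.0028,0.032,0,0,-1],[0,0.0017,0.0028,0.032,0,0,-1]])

```text
time_s: 9.85
ee_pos: [0.5338, 0.1746, 0.0973]
eef_rot: [2.828, -0.001, 1.261]
force: [7.5, -3.3, -3.6]
grip_width: 0.0199
grip_force: 50.0
```

```bash
python3 - <<'E'
from h import *
where()
rows(tcp(-89.3,.3,10),tool(psi,10),5,-1)
E
```

```text
tip x -88.6 y 0.5 h 0.5 tilt 17.9 yaw -17.78 F u 8.2 v -0.9 z -3.6 t 9.85 grip 0.0199
[[-0.0001, 0.0014, 0.0029, 0.028, -0.0, 0.0, -1], [-0.0001, 0.0014, 0.0028, 0.028, -0.0, 0.0, -1], [-0.0001, 0.0015, 0.0028, 0.028, -0.0, 0.0, -1], [-0.0001, 0.0016, 0.0028, 0.028, -0.0, 0.0, -1], [-0.0001, 0.0017, 0.0027, 0.028, -0.0, 0.0, -1]]
```

>>> jog_arm(motion=[[0,0.0016,0.0028,0.028,0,0,-1],[0,0.0016,0.0028,0.028,0,0,-1],[0,0.0016,0.0028,0.028,0,0,-1],[0,0.0016,0.0028,0.028,0,0,-1],[0,0.0017,0.0027,0.028,0,0,-1]])

```text
time_s: 10.35
ee_pos: [0.5442, 0.1712, 0.0857]
eef_rot: [2.969, -0.001, 1.261]
force: [4.2, -0.5, -2.1]
grip_width: 0.0196
grip_force: 50.0
```

```bash
python3 - <<'E'
from h import *
where()
rows(tcp(-89.8,.3,4),tool(psi,4),5,-1)
E
```

```text
tip x -89.3 y 0.4 h 0.4 tilt 9.9 yaw -17.78 F u 4.2 v 0.8 z -2.1 t 10.35 grip 0.0196
[[-0.0001, 0.0011, 0.0021, 0.021, -0.0, 0.0, -1], [-0.0001, 0.0011, 0.0021, 0.021, -0.0, 0.0, -1], [-0.0001, 0.0011, 0.0021, 0.021, -0.0, 0.0, -1], [-0.0001, 0.0012, 0.0021, 0.021, -0.0, 0.0, -1], [-0.0001, 0.0012, 0.002, 0.021, -0.0, 0.0, -1]]
```

>>> jog_arm(motion=[[0,0.0011,0.0021,0.021,0,0,-1],[0,0.0011,0.0021,0.021,0,0,-1],[0,0.0011,0.0021,0.021,0,0,-1],[0,0.0012,0.0021,0.021,0,0,-1],[0,0.0012,0.0021,0.021,0,0,-1]])

```text
time_s: 10.85
ee_pos: [0.5509, 0.1691, 0.0761]
eef_rot: [3.074, -0.001, 1.26]
force: [4.6, 0.4, 1.1]
grip_width: 0.0195
grip_force: 50.0
```

```bash
python3 - <<'E'
from h import *
where()
rows(tcp(-89.9,0,0),tool(psi,0),4,-1)
E
```

```text
tip x -90.0 y 0.4 h 0.5 tilt 3.9 yaw -17.78 F u 4.2 v 1.8 z 1.1 t 10.85 grip 0.0195
[[-0.0001, 0.001, 0.0018, 0.017, -0.0, 0.001, -1], [-0.0001, 0.001, 0.0018, 0.017, -0.0, 0.001, -1], [-0.0001, 0.001, 0.0018, 0.017, -0.0, 0.001, -1], [-0.0001, 0.0011, 0.0018, 0.017, -0.0, 0.001, -1]]
```

>>> jog_arm(motion=[[0,0.001,0.0018,0.017,0,0,-1],[0,0.001,0.0018,0.017,0,0,-1],[0,0.001,0.0018,0.017,0,0,-1],[0,0.001,0.0018,0.017,0,0,-1],[0,0,0,0,0,0,-1]])

```text
time_s: 11.35
ee_pos: [0.5547, 0.1681, 0.0693]
eef_rot: [-3.14, -0.001, 1.26]
force: [3.1, 3.0, 8.4]
grip_width: 0.0197
grip_force: 50.0
```

```bash
python3 - <<'E'
from h import *
where(); print(ctrl.get_obs()["moment"])
E
```

```text
tip x -90.4 y 0.8 h 0.5 tilt -0.1 yaw -17.80 F u 2.0 v 3.8 z 8.4 t 11.35 grip 0.0197
[ 0.02815542 -0.57272372  0.03758808]
```

>>> jog_arm(motion=[[0,0,0.0008,0.005,0,0,-1],[0,0,0.0008,0.005,0,0,-1],[0,0,0.0005,0,0,0,-1],[0,0,0,0,0,0,-1],[0,0,0,0,0,0,-1]])

```text
time_s: 11.85
ee_pos: [0.5546, 0.1683, 0.0692]
eef_rot: [-3.132, -0.002, 1.261]
force: [-8.3, -0.8, 28.7]
grip_width: 0.0197
grip_force: 50.0
```

```bash
python3 - <<'E'
from h import *
where(); print(ctrl.get_obs()["moment"])
M,im=shot("scene","s5"); c=im[140:260,290:410,::-1]; cv2.imwrite("pics/s5c.png",cv2.resize(c,(600,600),interpolation=cv2.INTER_CUBIC))
E
```

```text
tip x -91.1 y 0.8 h 1.2 tilt -0.6 yaw -17.76 F u -7.7 v -3.4 z 28.7 t 11.85 grip 0.0197
[-0.57840161  1.20485922  0.06313922]
```

View pics/s5c.png

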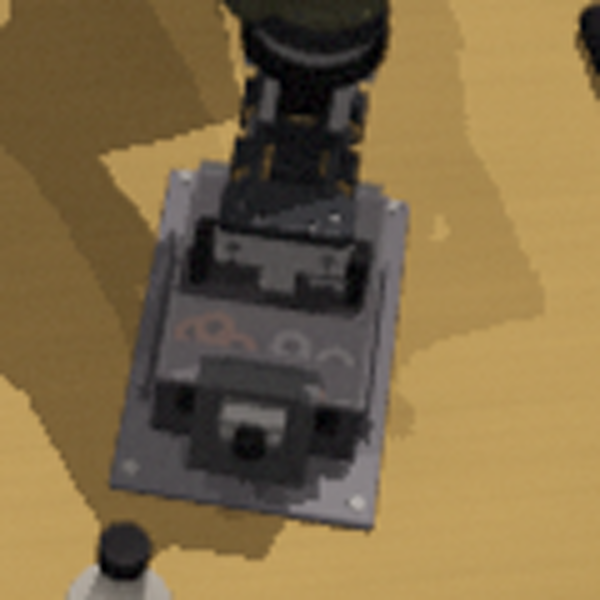

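The case lies flat between the guides with the tower in front of it, and 29 N of push gave no further travel. To test the latch I'll gently pull up on the front.

>>> jog_arm(motion=[[0,0.0005,-0.001,-0.005,0,0,-1],[0,0,-0.001,-0.005,0,0,-1],[0,-0.0005,-0.0015,-0.015,0,0,-1],[0,-0.0005,-0.001,-0.01,0,0,-1],[0,0,0,0,0,0,-1]])

```text
time_s: 12.4
ee_pos: [0.5542, 0.1678, 0.0705]
eef_rot: [3.116, -0.001, 1.26]
force: [15.8, 0.5, -6.6]
grip_width: 0.0194
grip_force: 50.0
```

```bash
python3 - <<'E'
from h import *
where(); print(ctrl.get_obs()["moment"])
E
```

```text
tip x -89.2 y 0.3 h -1.1 tilt 1.5 yaw -17.80 F u 14.9 v 5.3 z -6.6 t 12.4 grip 0.0194
[ 0.23342219 -1.70052302  0.01186662]
```

>>> jog_arm(motion=[[0,0.0015,0,0.01,0,0,-1],[0,0,-0.0015,0.01,0,0,-1],[0,0,-0.0015,0,0,0,-1],[0,0,-0.001,0,0,0,-1],[0,0,0,0,0,0,-1]])

```text
time_s: 12.9
ee_pos: [0.5541, 0.167, 0.0715]
eef_rot: [3.141, 0.002, 1.26]
force: [16.3, 2.2, -33.9]
grip_width: 0.0196
grip_force: 50.0
```

```bash
python3 - <<'E'
from h import *
where(); print(ctrl.get_obs()["moment"])
E
```

```text
tip x -90.5 y -0.7 h 2.4 tilt 0.1 yaw -17.79 F u 14.8 v 7.1 z -33.9 t 12.9 grip 0.0196
[ 0.36791468 -3.05729692  0.10051287]
```

The dock holds the case down with about 34 N at 2 mm of lift, so the bolt is over the lid. I'll settle it back down and release.

>>> jog_arm(motion=[[0,0.0005,0.002,0.005,0,0,-1],[0,0.0005,0.002,0,0,0,-1],[0,0,0.002,0,0,0,-1],[0,0,0.0005,0,0,0,-1],[0,0,0,0,0,0,-1]])

```text
time_s: 13.4
ee_pos: [0.5556, 0.1671, 0.0692]
eef_rot: [-3.14, 0.0, 1.261]
force: [-5.4, -1.8, 4.4]
grip_width: 0.0196
grip_force: 50.0
```

```bash
python3 - <<'E'
from h import *
where(); print(ctrl.get_obs()["moment"])
E
```

```text
tip x -89.3 y -0.1 h 0.4 tilt -0.1 yaw -17.78 F u -4.6 v -3.4 z 4.4 t 13.4 grip 0.0196
[-0.35386971  0.91225534  0.00811375]
```

Home and nearly unloaded. I'll open the fingers slightly, then rise.

>>> jog_arm(motion=[[0,0,0,0,0,0,0],[0,0,0,0,0,0,0],[0,0,0,0,0,0,0],[0,0,0,0,0,0,0],[0,0,0,0,0,0,0]])

```text
time_s: 13.9
ee_pos: [0.556, 0.1671, 0.0685]
eef_rot: [-3.141, -0.0, 1.26]
force: [-0.3, -0.8, -0.2]
grip_width: 0.0467
grip_force: 0.0
```

>>> jog_arm(motion=[[0,0,0,0,0,0,0],[0,0,-0.02,0,0,0,0],[0,0,-0.04,0,0,0,0],[0,0,-0.05,0,0,0,0],[0,0,-0.05,0,0,0,0]])

```text
time_s: 14.4
ee_pos: [0.5557, 0.167, 0.2303]
eef_rot: [-3.14, 0.0, 1.26]
force: [0.7, -0.2, 0.5]
grip_width: 0.0475
grip_force: 0.0
```

>>> jog_arm(motion=[[-0.01,-0.01,-0.03,0,0,0,0],[-0.01,-0.01,0,0,0,0,0],[0,0,0,0,0,0,0],[0,0,0,0,0,0,0],[0,0,0,0,0,0,0]])

```text
time_s: 14.9
ee_pos: [0.5312, 0.1543, 0.2577]
eef_rot: [-3.139, 0.001, 1.26]
force: [-0.0, 0.0, 0.2]
grip_width: 0.0471
grip_force: 0.0
```

```bash
python3 - <<'E'
from h import *
M,im=shot("wrist","w6"); o=ctrl.get_obs(); print(o["ee_pos"],o["force"])
D3=np.array([*D,0]); A=R.from_euler("z",psi,degrees=True).as_matrix()
for x in(-.07,.09,.083):
    for y in(.058,-.058): print(x,y,proj(M,D3+A@np.array([x,y,.058])).round(0))
print("bolt nose out",proj(M,D3+A@np.array([.083,0,.060])).round(0),"tower face top",proj(M,D3+A@np.array([.091,0,.088])).round(0))
c=im[60:280,180:480,::-1]; cv2.imwrite("pics/w6c.png",cv2.resize(c,(800,587),interpolation=cv2.INTER_CUBIC))
E
```

```text
[0.53123173 0.15432001 0.25770412] [ 0.13156814  0.54479365 -0.39286203]
-0.07 0.058 [230. 120.]
-0.07 -0.058 [234. 218.]
0.09 0.058 [372. 120.]
0.09 -0.058 [365. 218.]
0.083 0.058 [366. 120.]
0.083 -0.058 [359. 218.]
bolt nose out [363. 172.] tower face top [376. 176.]
```

View pics/w6c.png

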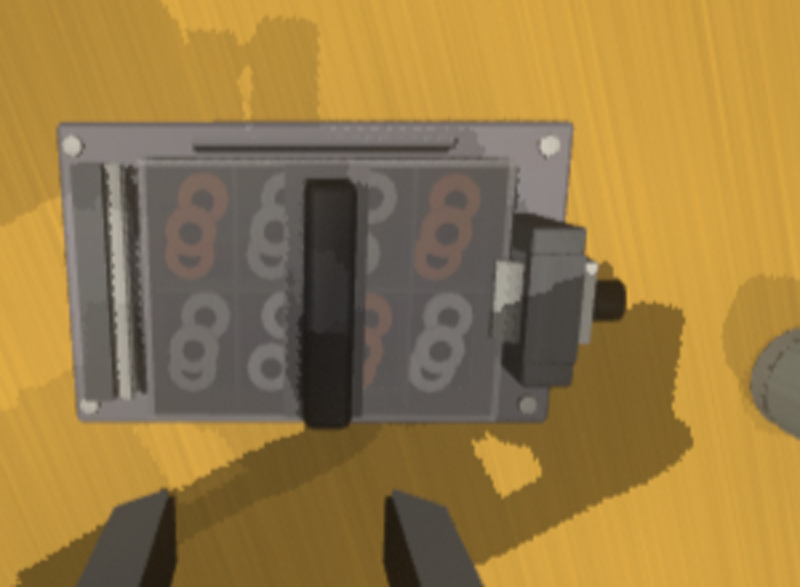

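The case lies flat and square. The bolt nose, at crop pixels (497-522, 262-340), stands out over the lid's front edge, and the lid corners are where predicted.

```bash
python3 -c "
from station import ctrl
print(ctrl.hand_in())"
```

```text
the job is handed in; nothing more can be done
None
```

The parts case is locked in the dock: its tongue is under the lip, it lies flat and fully home, and the bolt is out over the lid's front edge. A pull test was held at 34 N, and I handed the job in at about 15 s with the gripper clear.

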